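# Put the spice jars back in the rack and close its ratchet stop

### The arm

A 6-joint arm with a two-finger parallel gripper is mounted at the origin on a cart in front of the work surface, level with it; the furniture and walls round the work are solid. World frame = base frame: x ahead of the robot, y to its left, z up, the work surface at z = 0. Lengths are in m, angles in degrees, forces in N, time in s.
With the tool pointing down it reaches from about 0.3 to 0.75 m from the base axis. Payload 8.5 kg.
Tool frame: the origin (TCP) lies on the centre line of the jaws, within the pads' length; the fingertips stand 11 mm ahead of it and the grasp point (between the pads) lies 8 mm behind it; x points along the fingers, y is the direction in which the jaws open and shut, and the axes are right-handed (so a half turn about x gives the same grasp; the last joint's range is limited). The gripper opens to 85 mm and grips with 20 to 120 N. Pads are 22 mm wide; open, the fingers measure 114 mm over their backs; the gripper's body (76 mm by 85 mm) begins 54 mm behind the grasp point. The pads swing forward as they close: fully open they stand 13 mm farther back than shut.
Start: joints at [56.305, 21.807, 74.336, -0, 83.858, -12.336], TCP at [0.2, 0.512, 0.242] pointing down, gripper open.
Joint ranges: [-178.18, 178.18], [-50.72, 133.34], [12.68, 142.11], [-81.47, 261.47], [9.98, 163.14], [-165.26, 165.26]. Speed limits (degrees/s): [136.94, 136.94, 180, 180, 180, 180].

### API

Orientations are given as a 3x3 rotation matrix whose columns are the frame's x, y, z axes.
In Python, from rig import env gives the robot as it stands.
- The arm moves only by the tool carry_out, never from a script. Its argument "motion" is a list that holds one entry, the list of rows, each a list of 7 numbers: the shift along the tool's x, y, z in cm, then the turn, a rotation vector about the tool's x, y, z in rad, then the finger opening in cm, from 0 to 8.54. A call has 1 to 5 rows; each row is the pose to reach, as a shift and turn from the pose commanded when the call began, along the tool's axes at that moment; what a row does not reach only later rows make up. A row lasts 1/12 s, in which the tool goes at most 41.7 mm and 7.16 degrees, less where a joint would pass 70% of its speed; a pose out of reach is approached as far as the arm can. A call with a gripper value outside its range is refused whole. The fingers move at their own pace and stop on an object; "grip_force" is the grip in N (left out, the last holds). Time passes only in rows, so rows that repeat a pose let the fingers close. It gives the time, the measured TCP pose, the force and the opening at its end, in the units of the state.
- env.observe(): the state, without advancing time (a new reading comes with each control period).
- env.get_image(name): name is "scene" or "top"; returns a dict with "image" (400x640x3 uint8, red, green, blue), "fov_y" (degrees; the focal length in pixels is half the picture's height over the tangent of half this angle, whatever the lens; pixels are square), "cx", "cy" (the principal point, pixels), "R" (3x3) and "t" (3): a world point X has camera coordinates R X + t. Camera axes: x right, y down, z forward; pixel columns grow to the right and rows downward; lengths in m; the calibration is good to about 2 mm. A picture is of the moment at which its call begins. There is no depth.
- env.close_job(): hands the job in, once; it reports no verdict.
The state is a dict: "time_s": time; "q": joint angles; "qvel": joint speeds; "joint_efforts": joint torques, N m; "position": TCP position; "tool_rot": TCP orientation; "ft_force": force on the tool from outside, world axes, zero at the start; "wrist_torque": the same for the moment, N m; "grip_width": finger opening in m.
Only numpy, scipy, OpenCV 4.12 (cv2) and the standard library are available. Lean on these libraries where they do the work, as an engineer would, in place of code of your own. Each camera call takes 0.05 s, during which the arm holds its last target. There are 200 camera calls.

### The job

Put the two spice jars left standing on the front half of the worktop back in the spice rack, upright beside the two already there, and leave everything else where it stands. The rack's sliding end stop is held by a ratchet pawl: squeeze its lever towards the thumb post and draw the stop back until there is room for both, then lower each jar in over the front rail, setting it down rather than letting it fall. Finally push the stop up snug against the row of four so they cannot rattle.

Things in the scene. Friction and masses are not known exactly. Their poses are not given: they have to be found in the camera images.
- rack: Wooden spice rack, 335 mm long (y), 76 mm deep (x -37 to +39), fixed to the worktop. Origin: on the worktop under the tray's middle; +y along the row to its left end, -x its front, z up. Tray floor at z = 8 mm, inside 58 mm deep (x -29 to +29) and 315 mm long (y -157.5 to +157.5). End cheeks 62 mm high, back board with toothed strip to z = 49 mm.
- rack_rail (a point): Middle of the steel front rail (6 mm thick, along rack y, at rack x = -33 mm), 50 mm above the worktop; below it a wooden lip board to 31 mm. Axes as the rack.
- row_start (a point): Left end of the row: on the tray floor, rack x = 0, at the inner face of the left cheek (rack y = +157.5 mm). The jars stand in one row from here towards rack -y, on the centre line x = 0; four of them side by side take about 184 mm. Axes as the rack.
- stop (a joint): Travel of the sliding aluminium end stop, m, 0 to 0.120; grows as it is drawn back along rack -y, away from the jars. Its pressing face is at rack y = 63.5 mm minus this. Four jars fit tightly at 0.085 to 0.090. Towards +y it clicks over 6 mm teeth (push of 3 to 6 N); towards -y the pawl blocks it unless the lever is squeezed. Friction about 1.5 N.
- pawl (a joint): Turn of the pawl with its upright release lever, rad: 0 = sprung into the teeth, 0.24 = lever fully squeezed against its limit (clear of the teeth from about 0.18). Springs back when let go; squeezing takes about 3 N.
- stop_grip (a point): Grip of the end stop, 102 mm above the worktop at rack x = 0, 61.5 mm behind (rack -y of) the pressing face: midway between the fixed thumb post (+y side) and the pawl lever (-y side). Both upright, 20 mm wide along rack x, tops 120 mm above the worktop; over both, along rack y, 33 mm, squeezed about 20 mm. Axes as the rack.
- stop_face (a point): Middle of the end stop's pressing face (52 mm wide, top 73 mm above the worktop), 41 mm above the worktop. Axes as the rack.
- jar_a: Spice jar to be put away: round glass jar with a wide green screw cap, 46 mm diameter, 106 mm tall (cap from 85 to 106 mm), 0.1 kg. Stands loose on the front half of the worktop (similar jars in the far back corner by the utensil tub stay there). Origin: centre of its underside, z up.
- jar_b: The other spice jar to be put away, same form and size; origin: centre of its underside, z up.
- rack_jar_1: Spice jar already in the rack, next to its left end; same form and size, origin at the centre of its underside.
- rack_jar_2: Second spice jar already in the rack, right of the first; same form and size.
- salt_shaker: Bystander: glass salt shaker with grey domed cap, 44 mm diameter, 90 mm tall; origin: centre of its underside.
- honey_jar: Bystander: squat jar with broad red lid, 65 mm diameter, 100 mm tall; origin: centre of its underside.
- pepper_mill: Bystander: turned wooden pepper mill, 58 mm diameter, 170 mm tall; origin: centre of its underside.
- mug: Bystander: dotted white mug, 82 x 117 x 91 mm with its handle; origin: under its middle.
- tin: Bystander: small food tin, 57 mm diameter, 72 mm tall; origin: centre of its underside.
- lemon: Bystander: lemon, 83 x 58 x 58 mm; origin: under its middle.
- fish_tin: Bystander: flat oblong tin, 63 x 105 x 26 mm; origin: centre of its underside.
Mind the look-alikes: they are no part of the job. What is shaped like the rack_jar_2 but purple is not meant.

How it is judged:
By the outcome, as a careful person would: the job done as asked, in the order asked, and still so for the second after the job is handed in, with the robot touching nothing.
It also fails if it takes over 67 s, if anything falls off the work surface, if the arm or the gripper's body presses on something with over 40 N, if the wrist force passes 120 N, or if a joint passes its speed limit or range.

## Working session

There is one attempt and no reset: what is moved stays moved. The work goes in short steps, Python scripts to look and compute and a tool call to move; the robot and the scene stay as the last step left them, time stands still between calls to the robot, and variables do not carry over. Pictures are saved under pics/ and viewed, on a budget of 10 in all, crops included, one or two more only if the job needs it, and the job is handed in when it is done.

Besides the shell and the picture viewer there is one more tool, called after "Call:" by a JSON object that holds its "fn" and its "kwargs". carry_out: Moves the arm, as the interface text tells. Its arguments: {"type":"object","properties":{"motion":{"type":"array","items":{"type":"array","items":{"type":"array","items":{"type":"number"}}}},"grip_force":{"type":"number"}},"required":["motion"]}

```bash
ls; mkdir -p pics
cat > h.py <<'E'
import numpy as np, cv2
from rig import env
def cam(n):
    d=env.get_image(n); d['f']=200/np.tan(np.radians(d['fov_y']/2)); return d
def ray(d,u,v):
    R=np.array(d['R']);t=np.array(d['t']);c=-R.T@t
    return c,R.T@np.array([(u-d['cx'])/d['f'],(v-d['cy'])/d['f'],1])
def onz(d,u,v,z):
    c,r=ray(d,u,v); return c+r*(z-c[2])/r[2]
def proj(d,X):
    p=np.array(d['R'])@np.array(X)+np.array(d['t']); return d['f']*p[0]/p[2]+d['cx'],d['f']*p[1]/p[2]+d['cy']
E
python3 - <<'E'
from h import *
for n in('scene','top'):
    d=cam(n); cv2.imwrite(f'pics/{n}0.png',d['image'][:,:,::-1]); print(n,d['f'],d['cx'],d['cy'],ray(d,320,200))
print(env.observe())
E
```

```text
pics
scene 407.9634183992254 315.6972641761598 193.42598111074062 (array([-0.23861783, -0.2786398 ,  0.97588616]), array([ 0.62701636,  0.27419029, -0.72941146]))
top 428.7568770495589 323.1755972526414 202.9720545756837 (array([0.19745041, 0.06245477, 1.50316756]), array([ 0.22629618,  0.02676282, -0.97374365]))
{'time_s': 0.1, 'q': array([ 5.63032447e+01,  2.18376584e+01,  7.43793659e+01, -6.33213815e-04,
        8.38587915e+01, -1.23351560e+01]), 'qvel': array([ 0.05644187, -0.02137309, -0.16650521, -0.1235706 ,  0.02722837,
        0.04241799]), 'joint_efforts': array([ 3.20260973e-03, -4.49219370e+01, -2.31657511e+01, -1.83044176e-04,
        3.66273365e-03, -1.73259031e-05]), 'position': array([0.20019549, 0.51200147, 0.24177471]), 'tool_rot': array([[-7.24985064e-04,  3.64251114e-01,  9.31300489e-01],
       [-1.10700849e-03,  9.31299871e-01, -3.64251734e-01],
       [-9.99999124e-01, -1.29503462e-03, -2.71949421e-04]]), 'ft_force': array([-0.63901252, -0.01892553,  0.09062608]), 'wrist_torque': array([0.0284695 , 0.03422469, 0.02409741]), 'grip_width': 0.08522122526849561}
```

View pics/scene0.png

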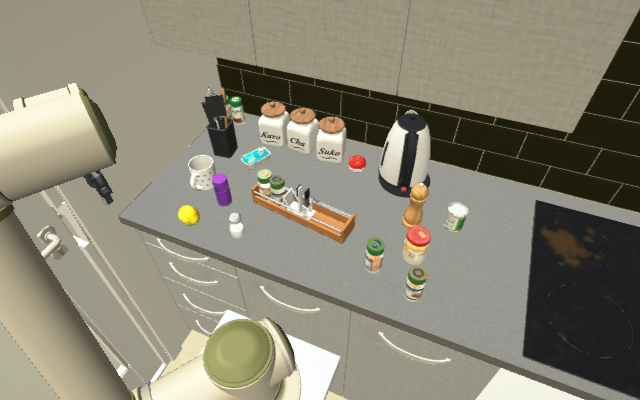

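View pics/top0.png

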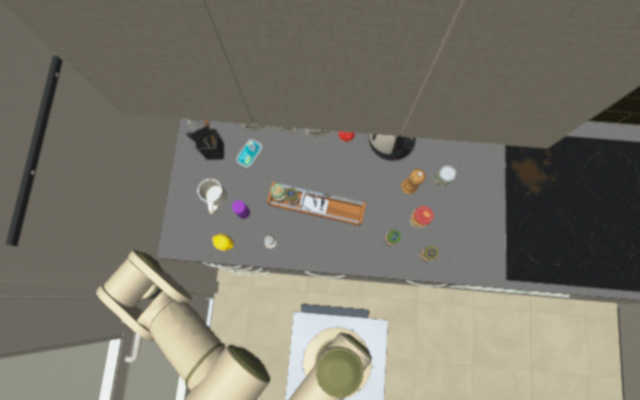

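The scene view shows the rack around (303,210), with caps at (264,175) and (278,182) in it. Candidates for the loose jars (scene pixels):
- green-capped jars on the front half at (374,245) and (416,272)
- back-corner jars at (228,103) and (237,103), which stay
- purple jar at (222,190), not meant
- salt shaker at (236,225), honey jar at (417,240) and tin at (456,215), all bystanders

I choose (374,245) and (416,272), and check them in one close crop.

Run:
```python
from h import *
s=cv2.imread('pics/scene0.png');t=cv2.imread('pics/top0.png')
a=cv2.resize(s[160:310,240:440],None,fx=4,fy=4,interpolation=cv2.INTER_CUBIC)[:,:800]
cv2.imwrite('pics/c1.png',a)
b=cv2.resize(t[170:270,255:445],None,fx=4.2,fy=4.2,interpolation=cv2.INTER_CUBIC)
cv2.imwrite('pics/c2.png',b)
```

```text
(no output)
```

View pics/c1.png

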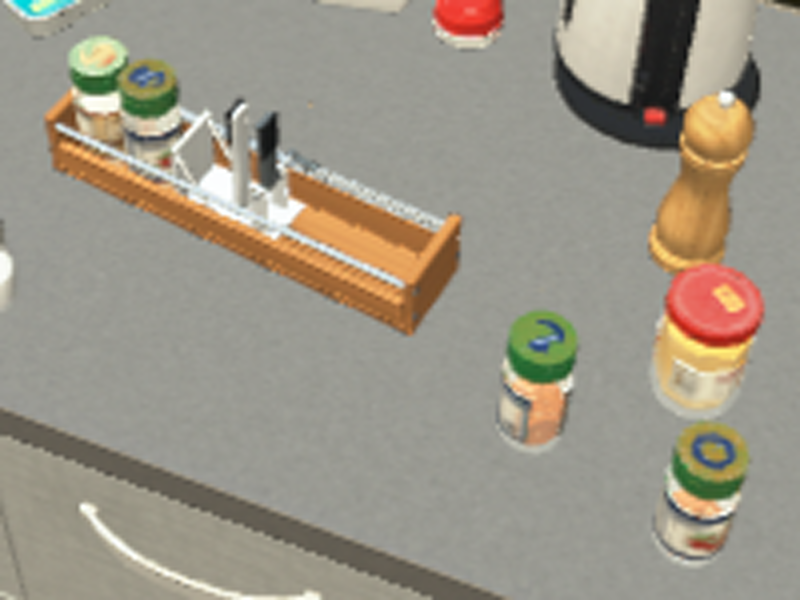

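View pics/c2.png

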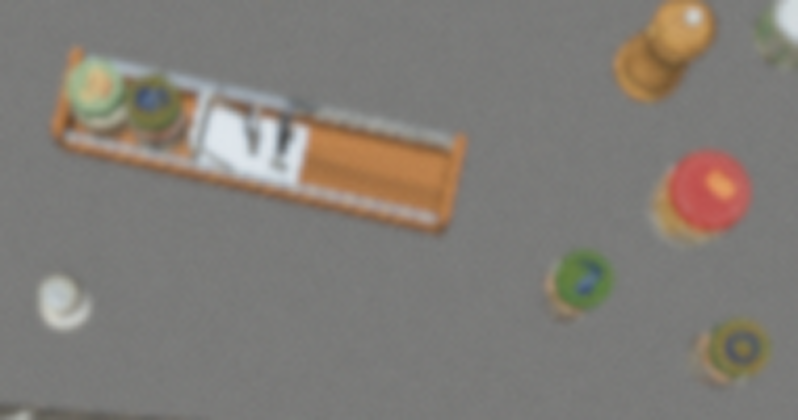

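The crops show two loose green-capped jars, tops at scene (375.5,243) and (418,273), top view (393.6,236.7) and (431,253). The rack has two jars at its left and the stop just right of them. Now the measurements.

Run:
```python
from h import *
s=cam('scene');t=cam('top')
S=lambda x,y:(240+x/4,160+y/4)
T=lambda x,y:(255+x/4.2-0.4,170+y/4.2-0.4)
np.set_printoptions(precision=4,suppress=True)
for n,a,b in [('A',(542,332),(582,278)),('B',(711,452),(740,346)),('r1',(98,57),(96,88)),('r2',(149,78),(152,103)),('honey',(714,303),(712,192))]:
    print(n,onz(s,*S(*a),.106)[:2],onz(t,*T(*b),.106)[:2])
print('cheekR bk',onz(s,*S(461,218),.062),onz(t,*T(466,138),.062))
print('cheekR fr',onz(s,*S(410,289),.062),onz(t,*T(446,228),.062))
print('cheekL bk',onz(s,*S(73,88),.062),onz(t,*T(76,50),.062))
print('cheekL fr',onz(s,*S(48,116),.062),onz(t,*T(56,136),.062))
print('rail R',onz(s,*S(403,286),.05),onz(t,*T(436,218),.05),'rail L',onz(s,*S(57,127),.05),onz(t,*T(66,136),.05))
print('thumb post top',onz(s,*S(241,105),.12),onz(t,*T(250,108),.12))
print('lever top',onz(s,*S(268,117),.12),onz(t,*T(288,112),.12))
print('face top edge', onz(s,*S(209,115),.073),onz(s,*S(175,150),.073), onz(t,*T(210,92),.073),onz(t,*T(195,150),.073))
for n,a in [('salt',(64,290)),('lemonetc',(0,0))]: print(n,onz(t,*T(*a),.09))
```

```text
A [ 0.4219 -0.1485] [ 0.4225 -0.1491]
B [ 0.3735 -0.2734] [ 0.3799 -0.2739]
r1 [0.5441 0.2515] [0.5424 0.2463]
r2 [0.5383 0.2038] [0.5339 0.2003]
honey [ 0.4896 -0.2473] [ 0.4998 -0.2481]
cheekR bk [ 0.5329 -0.0547  0.062 ] [ 0.5372 -0.0552  0.062 ]
cheekR fr [ 0.4556 -0.0438  0.062 ] [ 0.461  -0.0438  0.062 ]
cheekL bk [0.5438 0.2795 0.062 ] [0.5842 0.2721 0.062 ]
cheekL fr [0.5083 0.2823 0.062 ] [0.51   0.2803 0.062 ]
rail R [ 0.4653 -0.035   0.05  ] [ 0.4708 -0.0359  0.05  ] rail L [0.5101 0.2769 0.05  ] [0.5133 0.2739 0.05  ]
thumb post top [0.5262 0.1193 0.12  ] [0.5331 0.1213 0.12  ]
lever top [0.5224 0.0956 0.12  ] [0.5325 0.0911 0.12  ]
face top edge [0.5486 0.1596 0.073 ] [0.5046 0.1672 0.073 ] [0.5552 0.1572 0.073 ] [0.5057 0.1647 0.073 ]
salt [0.3805 0.2556 0.09  ]
lemonetc [0.6136 0.3348 0.09  ]
```

```bash
cat >> h.py <<'E'
O=np.array([.522,.1145]);ph=np.radians(8.35)
ex=np.array([np.cos(ph),-np.sin(ph)]);ey=np.array([np.sin(ph),np.cos(ph)])
def rk(x,y): return O+ex*x/1000+ey*y/1000
def torack(p): return (np.array(p[:2])-O)@np.array([ex,ey]).T*1000
def plan(xy,z,h):
    o=env.observe();R=np.array(o['tool_rot']);h=np.radians(h)
    y=np.array([np.cos(h),np.sin(h),0]);x=np.array([0,0,-1.]);W=np.c_[x,y,np.cross(x,y)]
    d=R.T@(np.array([*xy,z])-o['position'])*100
    print('t',round(o['time_s'],2),'shift cm',d.round(2),'turn',cv2.Rodrigues(R.T@W)[0].ravel().round(3),'rack',torack(o['position']).round(1),'z',round(o['position'][2],4),'F rack',np.round([o['ft_force'][:2]@ex,o['ft_force'][:2]@ey,o['ft_force'][2]],1),'w',round(o['grip_width'],4))
E
echo ok
```

```text
ok
```

Call:
{"fn": "carry_out", "kwargs": {"motion": [[[0,-2,3.4,0,0,0,8.5],[0,-4,6.8,0,0,0,8.5],[0,-6,10.2,0,0,0,8.5],[0,-8,13.6,0,0,0,8.5],[0,-10,17,0,0,0,8.5]]]}}

```text
time_s: 0.62
position: [0.3228, 0.3556, 0.2423]
tool_rot: [[-0.0, 0.364, 0.931], [-0.0, 0.931, -0.364], [-1.0, -0.0, -0.0]]
ft_force: [0.2, 0.4, -1.7]
grip_width: 0.0848
```

Call:
{"fn": "carry_out", "kwargs": {"motion": [[[0,-2,3.4,0,0,0,8],[0,-4,6.8,0,0,0,7],[0,-6,10.2,0,0,0,6],[0,-8,13.6,0,0,0,6],[0,-10,17,0,0,0,6]]]}}

```text
time_s: 1.03
position: [0.4449, 0.2003, 0.2424]
tool_rot: [[-0.0, 0.364, 0.931], [0.0, 0.931, -0.364], [-1.0, 0.0, -0.0]]
ft_force: [1.4, 1.4, -0.2]
grip_width: 0.0603
```

Call:
{"fn": "carry_out", "kwargs": {"motion": [[[0,-2,3.4,-0.06,0,0,6],[1,-4,6.8,-0.12,0,0,6],[3,-6,9.5,-0.18,0,0,6],[4,-6.6,10.8,-0.2275,0,0,6],[4,-6.6,10.8,-0.2275,0,0,6]]]}}

```text
time_s: 1.45
position: [0.5215, 0.0987, 0.1997]
tool_rot: [[-0.004, 0.147, 0.989], [-0.0, 0.989, -0.147], [-1.0, -0.001, -0.004]]
ft_force: [-0.8, 0.0, -0.3]
grip_width: 0.0598
```

Run:
```python
from h import *
plan(rk(0,-11),.094,81.65)
for n in('scene','top'):
    d=cam(n); cv2.imwrite(f'pics/{n}1.png',d['image'][:,:,::-1])
s=cv2.imread('pics/scene1.png');t=cv2.imread('pics/top1.png')
cv2.imwrite('pics/c3.png',np.hstack([cv2.resize(s[110:260,230:370],None,fx=2.8,fy=2.8,interpolation=2),cv2.resize(t[140:290,250:390],None,fx=2.8,fy=2.8,interpolation=2)]))
```

```text
t 1.45 shift cm [10.57  0.48 -0.13] turn [-0.001 -0.004  0.001] rack [  1.7 -15.7] z 0.1997 F rack [-0.8 -0.1 -0.3] w 0.0598
```

View pics/c3.png

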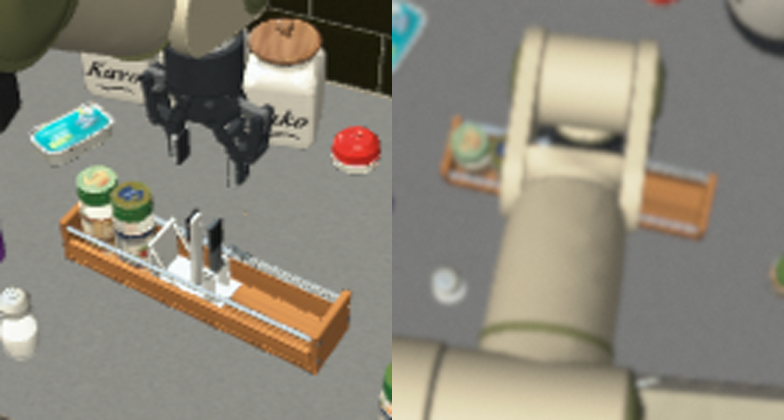

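The gripper hangs above the stop. In the scene crop the grey thumb post is at (197,245) and the black lever at (215,245), both under the jaws. Descending and squeezing.

Call:
{"fn": "carry_out", "kwargs": {"motion": [[[2,0.2,0,0,0,0,6],[4.5,0.5,0,0,0,0,6],[7,0.5,0,0,0,0,6],[9,0.5,-0.1,0,0,0,6],[10.5,0.5,-0.1,0,0,0,6]]]}}

```text
time_s: 1.97
position: [0.5193, 0.1079, 0.0968]
tool_rot: [[-0.0, 0.144, 0.99], [0.0, 0.99, -0.144], [-1.0, 0.0, -0.0]]
ft_force: [0.5, -0.5, -0.5]
grip_width: 0.0603
```

Call:
{"fn": "carry_out", "kwargs": {"motion": [[[0,0,0,0,0,0,5],[0,0,0,0,0,0,4],[0,0,0,0,0,0,3],[0,0,0,0,0,0,1.5],[0,0,0,0,0,0,1.5]]], "grip_force": 25}}

```text
time_s: 2.38
position: [0.5208, 0.1069, 0.0993]
tool_rot: [[0.003, 0.144, 0.99], [-0.0, 0.99, -0.144], [-1.0, 0.0, 0.003]]
ft_force: [-2.2, 1.3, 7.9]
grip_width: 0.023
```

Call:
{"fn": "carry_out", "kwargs": {"motion": [[[0,0,0,0,0,0,1.5],[0,0,0,0,0,0,1.5],[0,0,0,0,0,0,1.5]]]}}

```text
time_s: 2.63
position: [0.5208, 0.1067, 0.0993]
tool_rot: [[0.003, 0.144, 0.99], [-0.0, 0.99, -0.144], [-1.0, 0.0, 0.003]]
ft_force: [-2.8, 2.0, 7.0]
grip_width: 0.0231
```

```bash
python3 -c "
from h import *
plan(rk(0,-100),.094,81.65)"
```

```text
t 2.63 shift cm [ 0.53 -9.21 -0.  ] turn [ 0.001  0.003 -0.   ] rack [-0.1 -7.9] z 0.0993 F rack [-3.   1.6  7. ] w 0.0231
```

Call:
{"fn": "carry_out", "kwargs": {"motion": [[[0,0,0,0,0,0,1],[0,0,0,0,0,0,1],[0,-0.5,0,0,0,0,1],[0,-1.2,0,0,0,0,1],[0,-2,0,0,0,0,1]]], "grip_force": 40}}

```text
time_s: 3.05
position: [0.518, 0.0868, 0.0994]
tool_rot: [[0.003, 0.144, 0.99], [-0.001, 0.99, -0.144], [-1.0, -0.0, 0.003]]
ft_force: [-2.7, 2.5, 8.3]
grip_width: 0.0221
```

```bash
python3 -c "
from h import *
plan(rk(0,-105),.099,81.65)"
```

```text
t 3.05 shift cm [ 0.04 -7.7  -0.02] turn [0.002 0.003 0.   ] rack [  0. -28.] z 0.0994 F rack [-3.1  2.1  8.3] w 0.0221
```

It slides with about 2 N, so the pawl is clear. Drawing on.

Call:
{"fn": "carry_out", "kwargs": {"motion": [[[0,-1.5,0,0,0,0,1],[0,-3,0,0,0,0,1],[0,-4.6,0,0,0,0,1],[0,-6.2,0,0,0,0,1],[0,-7.7,0,0,0,0,1]]]}}

```text
time_s: 3.47
position: [0.507, 0.0098, 0.0994]
tool_rot: [[0.004, 0.144, 0.99], [-0.001, 0.99, -0.144], [-1.0, -0.001, 0.004]]
ft_force: [0.4, 2.5, 6.6]
grip_width: 0.0222
```

Call:
{"fn": "carry_out", "kwargs": {"motion": [[[0,0,0,0,0,0,1],[0,0,0,0,0,0,3],[0,0,0,0,0,0,5],[0,0,0,0,0,0,6],[0,0,0,0,0,0,6]]]}}

```text
time_s: 3.88
position: [0.5064, 0.0108, 0.0975]
tool_rot: [[0.0, 0.144, 0.99], [0.0, 0.99, -0.144], [-1.0, 0.0, 0.0]]
ft_force: [-0.0, 0.5, -0.8]
grip_width: 0.0599
```

Call:
{"fn": "carry_out", "kwargs": {"motion": [[[-3,0,0,0,0,0,6.5],[-6,0,0,0,0,0,6.5],[-9,0,0,0,0,0,7],[-12,0,0,0,0,0,8],[-13,0,0,0,0,0,8.5]]]}}

```text
time_s: 4.3
position: [0.5074, 0.0106, 0.2315]
tool_rot: [[0.006, 0.144, 0.99], [-0.001, 0.99, -0.144], [-1.0, -0.0, 0.006]]
ft_force: [0.7, -0.3, -0.2]
grip_width: 0.0847
```

```bash
python3 -c "
from h import *
plan([.4222,-.149],.17,-8.35)
d=cam('scene'); s=np.ascontiguousarray(d['image'][:,:,::-1]); cv2.imwrite('pics/scene2.png',s)
cv2.imwrite('pics/c4.png',cv2.resize(s[150:300,240:440],None,fx=4,fy=4,interpolation=2))
"
```

```text
t 4.3 shift cm [  6.12 -17.03  -6.17] turn [ 1.572  0.005 -0.005] rack [   0.7 -104.9] z 0.2315 F rack [ 0.8 -0.2 -0.2] w 0.0847
```

View pics/c4.png

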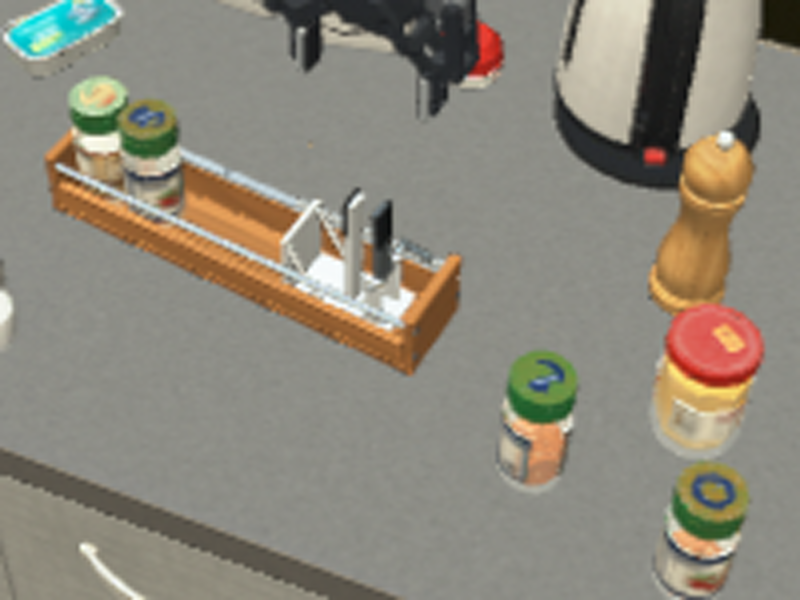

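The stop now stands near the rack's right end with room for two jars between; its lever is free and both rack jars stand. Going to jar A.

Call:
{"fn": "carry_out", "kwargs": {"motion": [[[0,-3.4,-1.2,0.12,0,0,8.5],[0,-6.8,-2.5,0.24,0,0,8.5],[1,-10.2,-3.7,0.36,0,0,8.5],[2,-13.6,-5,0.48,0,0,8.5],[3,-17,-6.2,0.6,0,0,8.5]]]}}

```text
time_s: 4.77
position: [0.4191, -0.1495, 0.1963]
tool_rot: [[-0.001, 0.682, 0.731], [0.001, 0.731, -0.682], [-1.0, -0.0, -0.001]]
ft_force: [0.6, -0.1, 0.2]
grip_width: 0.0853
```

Call:
{"fn": "carry_out", "kwargs": {"motion": [[[0,0,0,0.12,0,0,8.5],[0,0,0,0.24,0,0,8.5],[0,0,0,0.36,0,0,8.5],[0,0,0,0.48,0,0,8.5],[0,0,0,0.6,0,0,8.5]]]}}

```text
time_s: 5.18
position: [0.4201, -0.1485, 0.1964]
tool_rot: [[-0.001, 0.976, 0.218], [0.001, 0.218, -0.976], [-1.0, -0.001, -0.001]]
ft_force: [0.4, -0.6, 0.2]
grip_width: 0.0852
```

Call:
{"fn": "carry_out", "kwargs": {"motion": [[[1,0,0,0.12,0,0,8.5],[2,0,0,0.24,0,0,8.5],[3,0,0,0.372,0,0,8.5],[3,0,0,0.372,0,0,8.5]]]}}

```text
time_s: 5.52
position: [0.4195, -0.1479, 0.1651]
tool_rot: [[-0.004, 0.989, -0.15], [0.003, -0.15, -0.989], [-1.0, -0.004, -0.002]]
ft_force: [-0.4, -0.8, -0.2]
grip_width: 0.0847
```

```bash
python3 -c "
from h import *
plan([.4222,-.149],.088,-8.35)
d=cam('scene');e=cam('top');cv2.imwrite('pics/top3.png',e['image'][:,:,::-1])
print(torack(onz(d,240+320/4,150+205/4,.073)),torack(onz(d,240+285/4,150+240/4,.073)))
"
```

```text
t 5.52 shift cm [7.71 0.32 0.08] turn [-0.005 -0.002  0.004] rack [ -63.3 -274.5] z 0.1651 F rack [-0.3 -0.9 -0.2] w 0.0847
[ 18.73514007 -53.61725574] [-24.88667364 -49.83936615]
```

Call:
{"fn": "carry_out", "kwargs": {"motion": [[[2,0.3,0.1,0,0,0,8.5],[4,0.3,0.1,0,0,0,8.5],[6,0.3,0.1,0,0,0,8.5],[7.7,0.3,0.1,0,0,0,8.5],[7.7,0.3,0.1,0,0,0,8.5]]], "grip_force": 30}}

```text
time_s: 6.03
position: [0.4223, -0.1496, 0.0884]
tool_rot: [[-0.004, 0.99, -0.143], [0.003, -0.143, -0.99], [-1.0, -0.004, -0.002]]
ft_force: [-0.7, -0.2, -0.9]
grip_width: 0.0849
```

Call:
{"fn": "carry_out", "kwargs": {"motion": [[[0,0,0,0,0,0,7],[0,0,0,0,0,0,5.5],[0,0,0,0,0,0,4],[0,0,0,0,0,0,4],[0,0,0,0,0,0,4]]]}}

```text
time_s: 6.45
position: [0.4236, -0.1506, 0.0915]
tool_rot: [[0.002, 0.989, -0.145], [-0.001, -0.145, -0.989], [-1.0, 0.002, 0.001]]
ft_force: [-1.9, 0.9, 6.8]
grip_width: 0.0441
```

```bash
python3 -c "
from h import *
plan(rk(0,39),.088,-8.35)
"
```

```text
t 6.45 shift cm [  0.33   5.88 -31.55] turn [-0.     0.001 -0.002] rack [ -58.9 -276.5] z 0.0915 F rack [-2.   0.6  6.8] w 0.0441
```

Call:
{"fn": "carry_out", "kwargs": {"motion": [[[-2,0,0,0,0,0,4],[-5,0,0,0,0,0,4],[-8,0,0,0,0,0,4],[-12,0,0,0,0,0,4],[-14,0,0,0,0,0,4]]]}}

```text
time_s: 6.87
position: [0.4238, -0.1506, 0.2349]
tool_rot: [[0.005, 0.989, -0.145], [-0.004, -0.145, -0.989], [-1.0, 0.006, 0.003]]
ft_force: [0.9, -0.1, -0.3]
grip_width: 0.0441
```

```bash
python3 -c "
from h import *
plan(rk(0,39),.228,-8.35)
"
```

```text
t 6.87 shift cm [  0.64   5.86 -31.55] turn [-0.     0.003 -0.006] rack [ -58.7 -276.5] z 0.2349 F rack [ 0.9  0.  -0.3] w 0.0441
```

Call:
{"fn": "carry_out", "kwargs": {"motion": [[[0,0.6,-3.1,0,0,0,4],[0,1.2,-6.3,0,0,0,4],[0,1.8,-9.5,0,0,0,4],[0,2.4,-12.7,0,0,0,4],[0,3,-15.8,0,0,0,4]]]}}

```text
time_s: 7.28
position: [0.4761, 0.0033, 0.2311]
tool_rot: [[0.001, 0.989, -0.146], [-0.0, -0.146, -0.989], [-1.0, 0.001, 0.0]]
ft_force: [0.2, -1.0, -1.1]
grip_width: 0.0442
```

Call:
{"fn": "carry_out", "kwargs": {"motion": [[[0,0.6,-4,0,0,0,4],[0,1.2,-8,0,0,0,4],[0,1.8,-11.5,0,0,0,4],[0,2.4,-14,0,0,0,4],[0,2.9,-15.7,0,0,0,4]]]}}

```text
time_s: 7.7
position: [0.5277, 0.1555, 0.2308]
tool_rot: [[0.001, 0.99, -0.143], [0.0, -0.143, -0.99], [-1.0, 0.001, -0.001]]
ft_force: [0.3, 0.5, -0.8]
grip_width: 0.0443
```

```bash
python3 -c "
from h import *
plan(rk(0,39),.1,-8.35)
d=cam('scene'); s=np.ascontiguousarray(d['image'][:,:,::-1]); cv2.imwrite('pics/scene4.png',s)
cv2.imwrite('pics/c5.png',cv2.resize(s[100:250,230:370],None,fx=4,fy=4,interpolation=2))
"
```

```text
t 7.7 shift cm [13.08  0.02  0.24] turn [ 0.002 -0.001 -0.001] rack [-0.3 41.4] z 0.2308 F rack [ 0.3  0.6 -0.8] w 0.0443
```

View pics/c5.png

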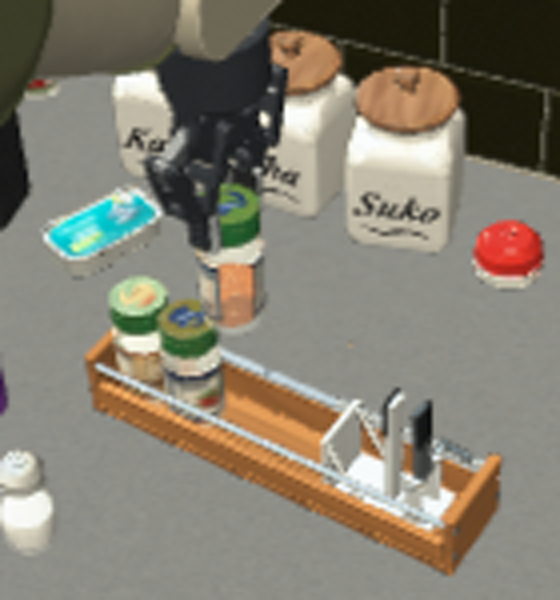

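Jar A hangs upright over the gap between the second rack jar and the stop (crop (235,250)). Lowering.

Call:
{"fn": "carry_out", "kwargs": {"motion": [[[1,0,0.3,0,0,0,4],[3,0,0.3,0,0,0,4],[6,0,0.3,0,0,0,4],[8,0,0.3,0,0,0,4],[10,0,0.3,0,0,0,4]]]}}

```text
time_s: 8.17
position: [0.5268, 0.1496, 0.1297]
tool_rot: [[0.0, 0.989, -0.146], [-0.0, -0.146, -0.989], [-1.0, 0.0, 0.0]]
ft_force: [-0.0, 0.2, -1.0]
grip_width: 0.0441
```

Call:
{"fn": "carry_out", "kwargs": {"motion": [[[0.5,0,0,0,0,0,4],[1,0,0,0,0,0,4],[1.5,0,0,0,0,0,4],[2,0,0,0,0,0,4],[2.3,0,0,0,0,0,4]]]}}

```text
time_s: 8.58
position: [0.5274, 0.1498, 0.1076]
tool_rot: [[0.001, 0.989, -0.146], [0.0, -0.146, -0.989], [-1.0, 0.001, -0.0]]
ft_force: [-0.3, -0.2, -1.0]
grip_width: 0.0441
```

```bash
python3 -c "
from h import *
plan(rk(0,39),.1,-8.35)
"
```

```text
t 8.58 shift cm [ 0.76 -0.02 -0.33] turn [-0.001 -0.    -0.001] rack [ 0.2 35.7] z 0.1076 F rack [-0.3 -0.2 -1. ] w 0.0441
```

Call:
{"fn": "carry_out", "kwargs": {"motion": [[[0,0,-0.2,0,0,0,4],[0.3,0,-0.3,0,0,0,4],[0.5,0,-0.3,0,0,0,4],[0.7,0,-0.3,0,0,0,4],[0.8,0,-0.3,0,0,0,4]]]}}

```text
time_s: 9.0
position: [0.5276, 0.1529, 0.0996]
tool_rot: [[0.0, 0.989, -0.146], [0.0, -0.146, -0.989], [-1.0, 0.0, -0.0]]
ft_force: [-2.7, -0.4, 11.5]
grip_width: 0.0441
```

```bash
python3 -c "
from h import *
plan(rk(0,39),.1,-8.35)
"
```

```text
t 9.0 shift cm [-0.04 -0.   -0.02] turn [-0.001 -0.    -0.   ] rack [ 0.  38.8] z 0.0996 F rack [-2.6 -0.8 11.5] w 0.0441
```

Set down on the tray floor (11.5 N at the expected height). Releasing.

Call:
{"fn": "carry_out", "kwargs": {"motion": [[[-0.3,0,0,0,0,0,4.2],[-0.3,0,0,0,0,0,5.5],[-0.3,0,0,0,0,0,7],[-0.3,0,0,0,0,0,7],[-0.3,0,0,0,0,0,7]]]}}

```text
time_s: 9.42
position: [0.5276, 0.1528, 0.1023]
tool_rot: [[0.0, 0.989, -0.146], [-0.0, -0.146, -0.989], [-1.0, 0.0, 0.0]]
ft_force: [-0.1, 0.2, -0.0]
grip_width: 0.07
```

Call:
{"fn": "carry_out", "kwargs": {"motion": [[[-2,0,0,0,0,0,7],[-5,0,0,0,0,0,7.5],[-8,0,0,0,0,0,8],[-9,0,2,0,0,0,8.5],[-9,-0.7,5,0,0,0,8.5]]]}}

```text
time_s: 9.83
position: [0.5151, 0.105, 0.1951]
tool_rot: [[0.007, 0.99, -0.143], [0.0, -0.143, -0.99], [-1.0, 0.007, -0.001]]
ft_force: [1.0, -0.5, -1.1]
grip_width: 0.0851
```

```bash
python3 -c "
from h import *
plan([.3765,-.274],.16,-8.35)
"
```

```text
t 9.83 shift cm [ 3.41 -8.31 39.5 ] turn [ 0.002 -0.001 -0.007] rack [ -5.5 -10.4] z 0.1951 F rack [ 1.1 -0.3 -1.1] w 0.0851
```

Call:
{"fn": "carry_out", "kwargs": {"motion": [[[0,-0.8,4,0,0,0,8.5],[0,-1.6,8,0,0,0,8.5],[0,-2.4,12,0,0,0,8.5],[0,-3.3,16,0,0,0,8.5],[0,-4.1,19.7,0,0,0,8.5]]]}}

```text
time_s: 10.25
position: [0.4429, -0.0863, 0.1924]
tool_rot: [[0.0, 0.989, -0.146], [-0.0, -0.146, -0.989], [-1.0, 0.0, 0.0]]
ft_force: [1.2, -1.4, -0.8]
grip_width: 0.0852
```

Call:
{"fn": "carry_out", "kwargs": {"motion": [[[0,-0.8,4,0,0,0,8.5],[1,-1.6,8,0,0,0,8.5],[2,-2.4,12,0,0,0,8.5],[3,-3.3,16,0,0,0,8.5],[3.4,-4.2,19.8,0,0,0,8.5]]]}}

```text
time_s: 10.67
position: [0.3722, -0.2758, 0.1574]
tool_rot: [[-0.001, 0.989, -0.146], [0.001, -0.146, -0.989], [-1.0, -0.001, -0.001]]
ft_force: [0.7, -0.8, 0.1]
grip_width: 0.0849
```

```bash
python3 -c "
from h import *
plan([.3765,-.274],.088,-8.35)
d=cam('scene'); s=np.ascontiguousarray(d['image'][:,:,::-1]); cv2.imwrite('pics/scene5.png',s)
cv2.imwrite('pics/c6.png',cv2.resize(s[160:310,240:440],None,fx=4,fy=4,interpolation=2))
"
```

```text
t 10.67 shift cm [ 6.94  0.41 -0.24] turn [-0.001 -0.001  0.001] rack [ -91.5 -407.9] z 0.1574 F rack [ 0.8 -0.7  0.1] w 0.0849
```

View pics/c6.png

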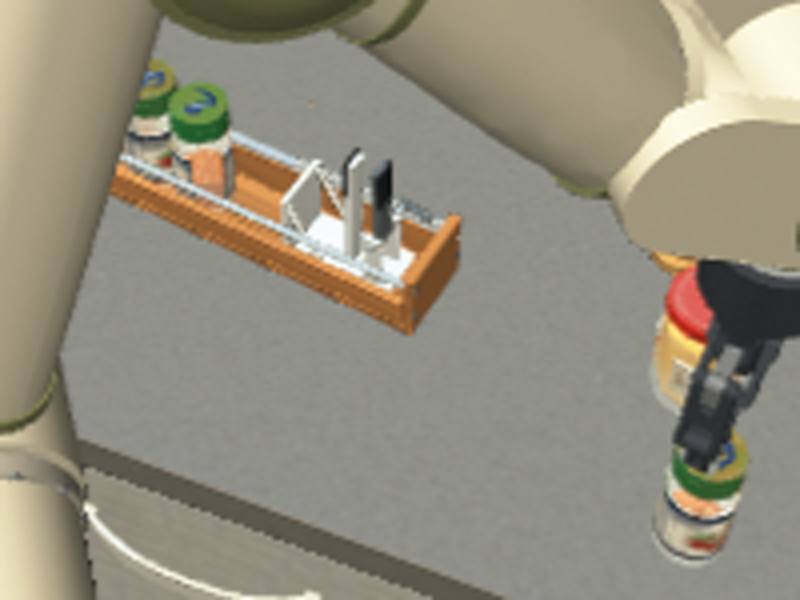

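Jar A stands in the rack beside the others (crop (200,150)). Jar B is under the gripper at (708,480). Gripping B.

Call:
{"fn": "carry_out", "kwargs": {"motion": [[[2,0.4,-0.2,0,0,0,8.5],[4,0.4,-0.2,0,0,0,8.5],[6,0.4,-0.2,0,0,0,8.5],[6.9,0.4,-0.2,0,0,0,8.5],[6.9,0.4,-0.2,0,0,0,8.5]]]}}

```text
time_s: 11.13
position: [0.3772, -0.2722, 0.0876]
tool_rot: [[-0.002, 0.989, -0.146], [0.003, -0.146, -0.989], [-1.0, -0.003, -0.003]]
ft_force: [0.2, -0.2, 0.0]
grip_width: 0.0852
```

Call:
{"fn": "carry_out", "kwargs": {"motion": [[[0,0,0,0,0,0,7],[0,0,0,0,0,0,5.5],[0,0,0,0,0,0,4],[0,0,0,0,0,0,4],[0,0,0,0,0,0,4]]]}}

```text
time_s: 11.55
position: [0.3781, -0.2732, 0.0903]
tool_rot: [[0.001, 0.989, -0.146], [-0.002, -0.146, -0.989], [-1.0, 0.001, 0.001]]
ft_force: [-1.1, 0.2, 6.3]
grip_width: 0.044
```

```bash
python3 -c "
from h import *
plan(rk(0,-10),.228,-8.35)
d=cam('scene');print('jar3',torack(onz(d,240+200/4,160+100/4,.114)))
"
```

```text
t 11.55 shift cm [-13.81   8.6  -39.44] turn [-0.001  0.001 -0.001] rack [ -86.  -404.5] z 0.0903 F rack [-1.1 -0.   6.3] w 0.044
jar3 [-3.04723679 38.32947482]
```

Call:
{"fn": "carry_out", "kwargs": {"motion": [[[-2,0,0,0,0,0,4],[-5,0,0,0,0,0,4],[-8,0,0,0,0,0,4],[-12,0,0,0,0,0,4],[-14,0,0,0,0,0,4]]]}}

```text
time_s: 12.02
position: [0.3783, -0.2733, 0.2335]
tool_rot: [[0.003, 0.989, -0.146], [-0.004, -0.146, -0.989], [-1.0, 0.004, 0.004]]
ft_force: [1.1, -1.0, -1.5]
grip_width: 0.0444
```

```bash
python3 -c "
from h import *
plan(rk(0,-10),.228,-8.35)
"
```

```text
t 12.02 shift cm [  0.45   8.56 -39.47] turn [-0.001  0.004 -0.004] rack [ -85.9 -404.6] z 0.2335 F rack [ 1.3 -0.8 -1.5] w 0.0444
```

Call:
{"fn": "carry_out", "kwargs": {"motion": [[[0,0.9,-4,0,0,0,4],[0,1.7,-8,0,0,0,4],[0,2.6,-12,0,0,0,4],[0,3.5,-16,0,0,0,4],[0,4.3,-19.6,0,0,0,4]]]}}

```text
time_s: 12.43
position: [0.4491, -0.083, 0.2296]
tool_rot: [[0.0, 0.989, -0.146], [0.0, -0.146, -0.989], [-1.0, 0.0, -0.0]]
ft_force: [1.0, 0.3, -1.6]
grip_width: 0.0441
```

Call:
{"fn": "carry_out", "kwargs": {"motion": [[[0,0.9,-4,0,0,0,4],[0,1.7,-8,0,0,0,4],[0,2.6,-12,0,0,0,4],[0,3.5,-16,0,0,0,4],[0,4.3,-19.6,0,0,0,4]]]}}

```text
time_s: 12.85
position: [0.5203, 0.1049, 0.2295]
tool_rot: [[0.0, 0.989, -0.145], [0.0, -0.145, -0.989], [-1.0, 0.0, -0.0]]
ft_force: [1.2, -0.4, -1.5]
grip_width: 0.0443
```

```bash
python3 -c "
from h import *
plan(rk(0,-12),.104,-8.35)
d=cam('scene'); s=np.ascontiguousarray(d['image'][:,:,::-1]); cv2.imwrite('pics/scene6.png',s)
"
```

```text
t 12.85 shift cm [12.55  0.03  0.23] turn [-0. -0. -0.] rack [-0.3 -9.8] z 0.2295 F rack [ 1.3 -0.3 -1.5] w 0.0443
```

Call:
{"fn": "carry_out", "kwargs": {"motion": [[[1,0,0,0,0,0,4],[3,0,0,0,0,0,4],[6,0,0,0,0,0,4],[8,0,0,0,0,0,4],[10,0,0,0,0,0,4]]]}}

```text
time_s: 13.32
position: [0.5196, 0.1024, 0.1282]
tool_rot: [[-0.001, 0.989, -0.146], [0.0, -0.146, -0.989], [-1.0, -0.001, 0.0]]
ft_force: [0.3, -0.3, -1.6]
grip_width: 0.0439
```

Call:
{"fn": "carry_out", "kwargs": {"motion": [[[0.5,0,0,0,0,0,4],[1,0,0,0,0,0,4],[1.5,0,0,0,0,0,4],[2,0,0,0,0,0,4],[2.3,0,0,0,0,0,4]]]}}

```text
time_s: 13.73
position: [0.5203, 0.1023, 0.1065]
tool_rot: [[0.001, 0.989, -0.146], [-0.0, -0.146, -0.989], [-1.0, 0.001, -0.0]]
ft_force: [0.7, 0.1, -1.9]
grip_width: 0.0441
```

```bash
python3 -c "
from h import *
plan(rk(0,-12),.0985,-8.35)
"
```

```text
t 13.73 shift cm [ 0.8  -0.01 -0.03] turn [-0.001 -0.    -0.001] rack [  0.1 -12.3] z 0.1065 F rack [ 0.7  0.2 -1.9] w 0.0441
```

Call:
{"fn": "carry_out", "kwargs": {"motion": [[[0.2,0,0,0,0,0,4],[0.4,0,0,0,0,0,4],[0.6,0,0,0,0,0,4],[0.8,0,0,0,0,0,4],[0.8,0,0,0,0,0,4]]]}}

```text
time_s: 14.15
position: [0.5202, 0.1024, 0.0984]
tool_rot: [[0.0, 0.989, -0.146], [0.0, -0.146, -0.989], [-1.0, 0.0, -0.0]]
ft_force: [0.1, -0.7, -1.2]
grip_width: 0.044
```

```bash
python3 -c "
from h import *
plan(rk(0,-12),.0985,-8.35)
"
```

```text
t 14.15 shift cm [-0.01 -0.   -0.03] turn [-0.001 -0.    -0.   ] rack [  0.  -12.3] z 0.0984 F rack [ 0.2 -0.6 -1.2] w 0.044
```

Call:
{"fn": "carry_out", "kwargs": {"motion": [[[0.1,0,0,0,0,0,4],[0.2,0,0,0,0,0,4],[0.2,0,0,0,0,0,4]]]}}

```text
time_s: 14.4
position: [0.5204, 0.1025, 0.0983]
tool_rot: [[0.002, 0.989, -0.146], [-0.0, -0.146, -0.989], [-1.0, 0.002, -0.0]]
ft_force: [-5.4, 0.7, 17.8]
grip_width: 0.0442
```

Jar B is on the floor (17.8 N at the right height). Releasing it. Then I move to the thumb post with the jaws still along rack x, to grip the post alone so the pawl can click.

Call:
{"fn": "carry_out", "kwargs": {"motion": [[[-0.3,0,0,0,0,0,4.2],[-0.3,0,0,0,0,0,5.5],[-0.3,0,0,0,0,0,7],[-0.3,0,0,0,0,0,7],[-0.3,0,0,0,0,0,7]]]}}

```text
time_s: 14.82
position: [0.5201, 0.1023, 0.0991]
tool_rot: [[-0.0, 0.989, -0.146], [-0.0, -0.146, -0.989], [-1.0, -0.0, 0.0]]
ft_force: [-0.3, 0.1, -0.3]
grip_width: 0.0697
```

Call:
{"fn": "carry_out", "kwargs": {"motion": [[[-2,0,0,0,0,0,7],[-5,0,0,0,0,0,7],[-8,0,1,0,0,0,6],[-9,0,5,0,0,0,6],[-9,0,8.6,0,0,0,6]]]}}

```text
time_s: 15.23
position: [0.5084, 0.0166, 0.192]
tool_rot: [[0.005, 0.99, -0.143], [-0.001, -0.143, -0.99], [-1.0, 0.006, 0.0]]
ft_force: [0.9, -1.4, -0.9]
grip_width: 0.0599
```

Call:
{"fn": "carry_out", "kwargs": {"motion": [[[0,0,0,0,0,0,6]]]}}

```text
time_s: 15.32
position: [0.5074, 0.0128, 0.19]
tool_rot: [[0.001, 0.989, -0.15], [-0.002, -0.15, -0.989], [-1.0, 0.002, 0.002]]
ft_force: [0.4, -0.3, -0.1]
grip_width: 0.06
```

```bash
python3 -c "
from h import *
plan(rk(0,-98),.094,-8.35)
d=cam('scene'); s=np.ascontiguousarray(d['image'][:,:,::-1]); cv2.imwrite('pics/scene7.png',s)
cv2.imwrite('pics/c7.png',cv2.resize(s[130:260,240:370],None,fx=4.5,fy=4.5,interpolation=2))
"
```

```text
t 15.32 shift cm [ 9.6  -0.05 -0.49] turn [-0.005  0.002 -0.002] rack [   0.4 -102.7] z 0.19 F rack [ 0.4 -0.3 -0.1] w 0.06
```

View pics/c7.png

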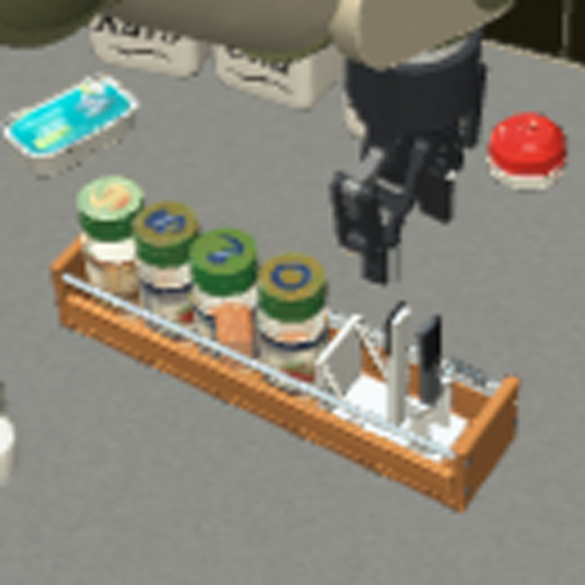

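All four jars stand upright in the row. The stop is behind them with a small gap, and the gripper is above the thumb post (crop (398,310)). Descending to grip the post.

Call:
{"fn": "carry_out", "kwargs": {"motion": [[[0,0,-0.3,0,0,0,6],[2,0,-0.3,0,0,0,6],[5,0,-0.3,0,0,0,6],[8,0,-0.3,0,0,0,6],[9,0,-0.3,0,0,0,6]]]}}

```text
time_s: 15.78
position: [0.5063, 0.0219, 0.0955]
tool_rot: [[-0.006, 0.989, -0.144], [0.001, -0.144, -0.99], [-1.0, -0.006, -0.001]]
ft_force: [-0.2, 0.7, 0.3]
grip_width: 0.0601
```

```bash
python3 -c "
from h import *
plan(rk(0,-95),.096,-8.35)
d=cam('scene');print(torack(onz(d,240+398/4.5,130+308/4.5,.12)),torack(onz(d,240+430/4.5,130+325/4.5,.12)))
"
```

```text
t 15.78 shift cm [-0.05  0.21  0.11] turn [ 0.001 -0.001  0.006] rack [ -2.1 -93.9] z 0.0955 F rack [-0.3  0.6  0.3] w 0.0601
[  3.52414961 -91.95977708] [   1.16961764 -116.95359391]
```

Call:
{"fn": "carry_out", "kwargs": {"motion": [[[0,0,0,0,0,0,4.5],[0,0,0,0,0,0,3],[0,0,0,0,0,0,1.5],[0,0,0,0,0,0,1.5],[0,0,0,0,0,0,1.5]]], "grip_force": 35}}

```text
time_s: 16.25
position: [0.5094, 0.02, 0.1006]
tool_rot: [[0.004, 0.989, -0.146], [-0.001, -0.146, -0.989], [-1.0, 0.004, 0.0]]
ft_force: [4.8, 0.0, 3.2]
grip_width: 0.0202
```

Call:
{"fn": "carry_out", "kwargs": {"motion": [[[0,0,-0.3,0,0,0,1.5],[0,0,-0.6,0,0,0,1.5],[0,0,-0.9,0,0,0,1.5],[0,0,-1.2,0,0,0,1.5],[0,0,-1.5,0,0,0,1.5]]]}}

```text
time_s: 16.67
position: [0.5114, 0.0339, 0.1006]
tool_rot: [[0.003, 0.989, -0.146], [-0.003, -0.146, -0.989], [-1.0, 0.004, 0.002]]
ft_force: [3.0, -4.9, 4.6]
grip_width: 0.0201
```

```bash
python3 -c "
from h import *
plan(rk(0,-68),.096,-8.35)
"
```

```text
t 16.67 shift cm [ 0.45 -0.12 -1.33] turn [-0.001  0.002 -0.004] rack [  1.2 -81.3] z 0.1006 F rack [ 3.6 -4.4  4.6] w 0.0201
```

The post moves with clicks at 4–5 N. Continuing in small steps while watching the force.

Call:
{"fn": "carry_out", "kwargs": {"motion": [[[0,0,-0.2,0,0,0,1.5],[0,0,-0.4,0,0,0,1.5],[0,0,-0.6,0,0,0,1.5],[0,0,-0.8,0,0,0,1.5],[0,0,-0.8,0,0,0,1.5]]]}}

```text
time_s: 17.08
position: [0.5126, 0.0425, 0.1006]
tool_rot: [[0.004, 0.989, -0.146], [-0.001, -0.146, -0.989], [-1.0, 0.004, 0.001]]
ft_force: [3.2, -1.7, 4.2]
grip_width: 0.0201
```

Call:
{"fn": "carry_out", "kwargs": {"motion": [[[0,0,-0.1,0,0,0,1.5],[0,0,-0.2,0,0,0,1.5],[0,0,-0.2,0,0,0,1.5]]]}}

```text
time_s: 17.33
position: [0.5128, 0.0439, 0.1006]
tool_rot: [[0.003, 0.989, -0.146], [-0.002, -0.146, -0.989], [-1.0, 0.004, 0.002]]
ft_force: [2.8, -6.3, 6.0]
grip_width: 0.0203
```

```bash
python3 -c "
from h import *
plan(rk(0,-68),.1,-8.35)
"
```

```text
t 17.33 shift cm [ 0.06 -0.11 -0.32] turn [-0.001  0.002 -0.004] rack [  1.1 -71.2] z 0.1006 F rack [ 3.7 -5.9  6. ] w 0.0203
```

Call:
{"fn": "carry_out", "kwargs": {"motion": [[[0,0,-0.1,0,0,0,1.5],[0,0,-0.1,0,0,0,1.5]]]}}

```text
time_s: 17.5
position: [0.5128, 0.0444, 0.1006]
tool_rot: [[0.003, 0.989, -0.146], [-0.003, -0.146, -0.989], [-1.0, 0.004, 0.003]]
ft_force: [2.3, -9.6, 5.8]
grip_width: 0.0199
```

Call:
{"fn": "carry_out", "kwargs": {"motion": [[[0,0,-0.1,0,0,0,1.5],[0,0,-0.1,0,0,0,1.5]]]}}

```text
time_s: 17.67
position: [0.5129, 0.0447, 0.1006]
tool_rot: [[0.003, 0.989, -0.146], [-0.005, -0.146, -0.989], [-1.0, 0.003, 0.004]]
ft_force: [0.9, -14.9, 6.2]
grip_width: 0.0201
```

```bash
python3 -c "
from h import *
plan(rk(0,-68),.1,-8.35)
d=cam('scene'); s=np.ascontiguousarray(d['image'][:,:,::-1]); cv2.imwrite('pics/scene8.png',s)
cv2.imwrite('pics/c8.png',cv2.resize(s[150:250,250:350],None,fx=6,fy=6,interpolation=2))
"
```

```text
t 17.67 shift cm [ 0.06 -0.11 -0.23] turn [-0.001  0.004 -0.003] rack [  1.1 -70.3] z 0.1006 F rack [  3.1 -14.6   6.2] w 0.0201
```

View pics/c8.png

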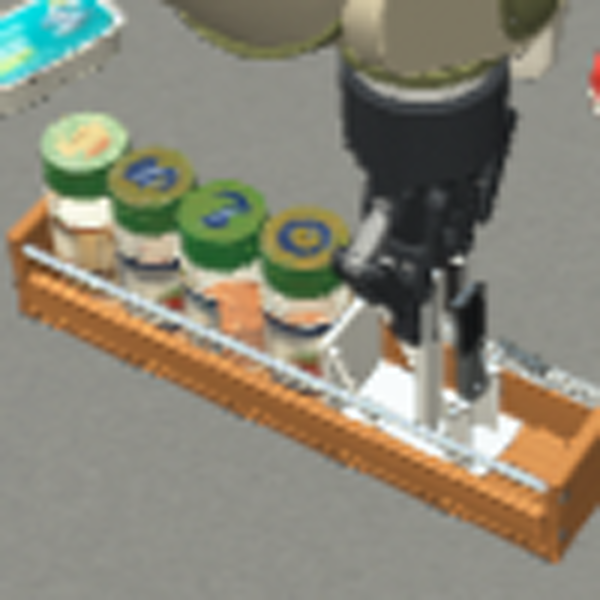

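The push force rose from 6 to 15 N over about 0.5 mm of travel, so the row is tight against the stop, and all four caps touch in the crop. Relaxing most of the load, releasing and lifting away.

Call:
{"fn": "carry_out", "kwargs": {"motion": [[[0,0,0.1,0,0,0,1.5],[0,0,0.2,0,0,0,1.5],[0,0,0.2,0,0,0,3],[0,0,0.2,0,0,0,5],[0,0,0.2,0,0,0,6]]]}}

```text
time_s: 18.13
position: [0.5111, 0.0453, 0.0991]
tool_rot: [[-0.001, 0.989, -0.146], [0.0, -0.146, -0.989], [-1.0, -0.001, -0.0]]
ft_force: [0.1, 0.5, 0.6]
grip_width: 0.0531
```

Call:
{"fn": "carry_out", "kwargs": {"motion": [[[0,0,0,0,0,0,6],[0,0,0,0,0,0,6],[-3,0,0,0,0,0,6],[-6,0,0,0,0,0,6],[-10,0,0,0,0,0,6]]]}}

```text
time_s: 18.55
position: [0.5105, 0.0452, 0.1989]
tool_rot: [[-0.005, 0.989, -0.146], [0.001, -0.146, -0.989], [-1.0, -0.005, -0.0]]
ft_force: [0.9, 0.3, 0.6]
grip_width: 0.0599
```

Call:
{"fn": "carry_out", "kwargs": {"motion": [[[-2,0,4,0,0,0,8.5],[-3,0,8,0,0,0,8.5],[-3,0,12,0,0,0,8.5],[-3,0,16,0,0,0,8.5],[-3,0,20,0,0,0,8.5]]]}}

```text
time_s: 18.97
position: [0.4817, -0.1545, 0.2296]
tool_rot: [[0.0, 0.989, -0.146], [-0.0, -0.146, -0.989], [-1.0, 0.0, 0.0]]
ft_force: [0.9, -0.5, 0.4]
grip_width: 0.085
```

Call:
{"fn": "carry_out", "kwargs": {"motion": [[[0,0,0,0,0,0,8.5],[0,0,0,0,0,0,8.5],[0,0,0,0,0,0,8.5]]]}}

```text
time_s: 19.22
position: [0.4823, -0.1524, 0.2292]
tool_rot: [[-0.0, 0.989, -0.146], [0.001, -0.146, -0.989], [-1.0, -0.001, -0.001]]
ft_force: [0.1, -0.6, 0.5]
grip_width: 0.0847
```

```bash
python3 -c "
from h import *
plan(rk(0,-68),.1,-8.35)
for n in('scene','top'):
    d=cam(n); cv2.imwrite(f'pics/{n}9.png',d['image'][:,:,::-1])
s=cv2.imread('pics/scene9.png')
cv2.imwrite('pics/c9.png',cv2.resize(s[130:270,170:370],None,fx=4,fy=4,interpolation=2))
"
```

```text
t 19.22 shift cm [ 12.93   0.04 -20.18] turn [-0.001 -0.001  0.001] rack [  -0.5 -269.9] z 0.2292 F rack [ 0.2 -0.6  0.5] w 0.0847
```

View pics/c9.png

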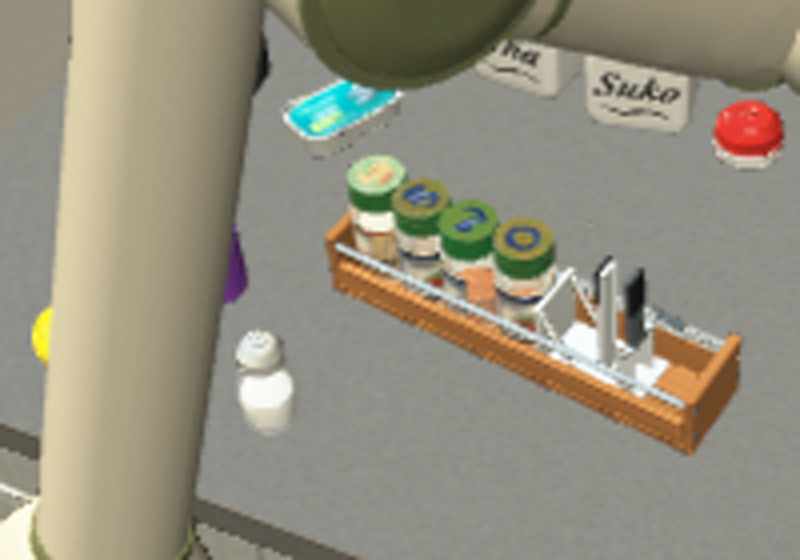

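```bash
python3 -c "
from h import *
d=cam('scene');f=lambda x,y,z:torack(onz(d,170+x/4,130+y/4,z)).round(1)
print('face',f(572,270,.073),f(537,312,.073),'post',f(609,262,.12),'lever',f(637,273,.12))
for p in [(377,173),(421,195),(470,217),(524,237)]: print('cap',f(*p,.114))
"
```

```text
face [ 21.1 -27.1] [-28.9 -27.7] post [  4.4 -70.5] lever [  5.4 -93.6]
cap [ -1.2 136.2]
cap [-3.8 92.4]
cap [-4.3 46.6]
cap [-1.1  0. ]
```

The pixel estimate gives the face at about rack y -27, so travel about 0.090, which is on the edge of the range. I'll regrip the post once to check for slack.

Call:
{"fn": "carry_out", "kwargs": {"motion": [[[0,0,-4,0,0,0,6],[0,0,-8,0,0,0,6],[0,0,-12,0,0,0,6],[0,0,-16,0,0,0,6],[0,0,-19.9,0,0,0,6]]]}}

```text
time_s: 19.78
position: [0.5112, 0.0471, 0.2295]
tool_rot: [[0.0, 0.99, -0.144], [0.0, -0.144, -0.99], [-1.0, 0.0, -0.0]]
ft_force: [0.6, 0.3, -0.6]
grip_width: 0.0598
```

Call:
{"fn": "carry_out", "kwargs": {"motion": [[[0,0,0,0,0,0,6],[3,0,0,0,0,0,6],[6,0,0,0,0,0,6],[9,0,0,0,0,0,6],[12.8,0,0,0,0,0,6]]]}}

```text
time_s: 20.2
position: [0.5119, 0.0449, 0.1013]
tool_rot: [[0.003, 0.99, -0.144], [-0.0, -0.144, -0.99], [-1.0, 0.003, -0.0]]
ft_force: [1.3, 0.0, -0.2]
grip_width: 0.0599
```

Call:
{"fn": "carry_out", "kwargs": {"motion": [[[0,0,0,0,0,0,4.5],[0,0,0,0,0,0,3],[0,0,0,0,0,0,1.5],[0,0,0,0,0,0,1.5],[0,0,0,0,0,0,1.5]]]}}

```text
time_s: 20.62
position: [0.5128, 0.0439, 0.1034]
tool_rot: [[0.005, 0.989, -0.146], [-0.001, -0.146, -0.989], [-1.0, 0.005, -0.0]]
ft_force: [2.2, -0.7, 5.1]
grip_width: 0.0198
```

```bash
python3 -c "
from h import *
plan(rk(0,-68),.1,-8.35)
"
```

```text
t 20.62 shift cm [ 0.34 -0.12 -0.32] turn [-0.001 -0.    -0.005] rack [  1.1 -71.2] z 0.1034 F rack [ 2.3 -0.4  5.1] w 0.0198
```

Pushing 1 mm per call and reading the force each time.

Call:
{"fn": "carry_out", "kwargs": {"motion": [[[0,0,-0.1,0,0,0,1.5],[0,0,-0.1,0,0,0,1.5]]]}}

```text
time_s: 20.78
position: [0.5129, 0.0442, 0.1034]
tool_rot: [[0.004, 0.989, -0.146], [-0.002, -0.146, -0.989], [-1.0, 0.005, 0.001]]
ft_force: [0.9, -3.6, 7.4]
grip_width: 0.0202
```

Call:
{"fn": "carry_out", "kwargs": {"motion": [[[0,0,-0.1,0,0,0,1.5],[0,0,-0.1,0,0,0,1.5]]]}}

```text
time_s: 20.95
position: [0.5129, 0.0446, 0.1034]
tool_rot: [[0.004, 0.989, -0.146], [-0.003, -0.146, -0.989], [-1.0, 0.004, 0.003]]
ft_force: [-0.7, -7.9, 7.5]
grip_width: 0.0203
```

Call:
{"fn": "carry_out", "kwargs": {"motion": [[[0,0,-0.1,0,0,0,1.5],[0,0,-0.1,0,0,0,1.5]]]}}

```text
time_s: 21.12
position: [0.513, 0.0449, 0.1035]
tool_rot: [[0.004, 0.989, -0.146], [-0.004, -0.146, -0.989], [-1.0, 0.004, 0.004]]
ft_force: [-0.5, -11.8, 8.3]
grip_width: 0.0202
```

The force rises at once with no slack, so the row is snug. Releasing, retreating and handing in.

Call:
{"fn": "carry_out", "kwargs": {"motion": [[[0,0,0.1,0,0,0,1.5],[0,0,0.2,0,0,0,1.5],[0,0,0.2,0,0,0,3],[0,0,0.2,0,0,0,5],[0,0,0.2,0,0,0,6]]]}}

```text
time_s: 21.53
position: [0.5115, 0.045, 0.1017]
tool_rot: [[0.0, 0.989, -0.146], [-0.0, -0.146, -0.989], [-1.0, 0.0, -0.0]]
ft_force: [-0.1, -0.4, 0.4]
grip_width: 0.0532
```

Call:
{"fn": "carry_out", "kwargs": {"motion": [[[0,0,0,0,0,0,6],[0,0,0,0,0,0,6],[-3,0,0,0,0,0,6],[-6,0,0,0,0,0,6],[-10,0,0,0,0,0,6]]]}}

```text
time_s: 21.95
position: [0.5106, 0.0451, 0.201]
tool_rot: [[-0.005, 0.989, -0.146], [0.001, -0.146, -0.989], [-1.0, -0.005, -0.0]]
ft_force: [0.3, -0.3, 0.1]
grip_width: 0.0597
```

Call:
{"fn": "carry_out", "kwargs": {"motion": [[[-2,0,4,0,0,0,8.5],[-3,0,8,0,0,0,8.5],[-3,0,12,0,0,0,8.5],[-3,0,16,0,0,0,8.5],[-3,0,20,0,0,0,8.5]]]}}

```text
time_s: 22.37
position: [0.4818, -0.1546, 0.2316]
tool_rot: [[0.0, 0.989, -0.146], [-0.0, -0.146, -0.989], [-1.0, 0.0, 0.0]]
ft_force: [2.2, -0.5, 0.2]
grip_width: 0.085
```

Call:
{"fn": "carry_out", "kwargs": {"motion": [[[0,0,0,0,0,0,8.5],[0,0,0,0,0,0,8.5],[0,0,0,0,0,0,8.5]]]}}

```text
time_s: 22.62
position: [0.4823, -0.1525, 0.2312]
tool_rot: [[-0.0, 0.989, -0.146], [0.001, -0.146, -0.989], [-1.0, -0.001, -0.001]]
ft_force: [-0.3, 0.0, 0.2]
grip_width: 0.0851
```

```bash
python3 -c "
from h import *
d=cam('scene');s=np.array(d['image'],dtype=int);o=cv2.imread('pics/scene9.png')[:,:,::-1].astype(int)
print('mean change in rack crop',abs(s-o)[160:250,240:360].mean())
print(env.close_job())"
```

```text
mean change in rack crop 0.4067901234567901
the job is handed in; nothing more can be done
None
```

Both loose jars are back in the rack and the job is handed in at about 22.7 s. I squeezed the lever, drew the stop back to about 0.115 m and set each jar down on the tray floor. Then I gripped the thumb post alone and pushed the stop up over its teeth.

**Passed:**
- The four caps stand in one row about 46 mm apart, upright in the last picture.
- A second push on the post met force at once, rising to 12 N over about 1 mm, so there was no slack.
- The rack view did not change after the final release.

**Did not fully agree:** the picture puts the stop at about 0.090–0.091 m, right at the edge of the 0.085–0.090 m given for a tight fit. It also shows a gap of up to 4 mm between the last jar and the stop. That is about the error of the pixel readings, and I trusted the force check.

I did not measure the bystanders again at the end. No move came near them, and those in the last views looked unmoved.

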